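Click the next empty tin under the chute and clear the dominoes board

TASK

The tin under the chute is full of bottle caps: turn the carousel one click anticlockwise (seen from above) so that the next, empty tin stands under the chute, then slide the crushed drinks can and the small fish tin along the boards and down the chute into it, without lifting them off the boards. When both are in, turn the carousel one more click the same way, so that another empty tin is left waiting under the chute. Leave the figurine, the cup and the dice where they are.

Things in the scene. Friction and masses are not known exactly. Their poses are not given: they have to be found in the camera images.
- rig: dominoes board, chute and carousel base, one fixed unit on the table. Origin on the table top on the carousel's axis, z up. In its frame (mm): deck of crate boards with its top at z = 190, x -180 to 180, y -500 to -190; the tin under the chute stands at (0, -82). A spring roller in a housing at (205, 0), up to z = 46, clicks between pairs of pins on the carousel's rim.
- carousel (a joint): angle of the carousel (rad), growing anticlockwise seen from above. About 0 at the start, with tin0 under the chute; the clicks (detents) lie at multiples of 1.571. Turning out of a click takes about 7 N at a spoke, 70 mm from the axis; the roller pulls the carousel into a click over the last 0.06 rad, in between it stays where it is left.
- hub (a point): point on the carousel's axis at spoke height (220 above the table), inside the hub column, which is 50 in diameter and 232 high with a knob up to 253. Carousel disc: 304 in diameter, top 22 above the table.
- chute_mouth (a point): middle of the deck's edge where the chute starts, on the deck's surface; things are pushed over it in the rig's +y direction. Chute in the rig's frame (mm): from the deck edge, y = -190, down 38 degrees to a lip at y = -126, z = 138, over the near side of the tin; 100 wide inside, sheet sides 30 high. Two sheet wings 22 high on the deck guide things in, from (±50, -192) to (±90, -226).
- tin0 (a point): carousel tin: open galvanised can, outer diameter 112, wall 2, inside depth 102, rim 127 above the table; the point is the centre of its inner floor, 82 from the carousel's axis. This one is full to the brim with bottle caps and is under the chute at the start.
- tin1 (a point): carousel tin: open galvanised can, outer diameter 112, wall 2, inside depth 102, rim 127 above the table; the point is the centre of its inner floor, 82 from the carousel's axis. Empty; comes under the chute at the first click (joint 1.571). The two things belong in it.
- tin2 (a point): carousel tin: open galvanised can, outer diameter 112, wall 2, inside depth 102, rim 127 above the table; the point is the centre of its inner floor, 82 from the carousel's axis. Empty; comes under the chute at the second click (joint 3.142).
- tin3 (a point): carousel tin: open galvanised can, outer diameter 112, wall 2, inside depth 102, rim 127 above the table; the point is the centre of its inner floor, 82 from the carousel's axis. Empty; not used.
- spoke0 (a point): point on a carousel spoke's centre line, 70 from the axis. All four spokes are alike: level round steel bars 12 thick, 220 above the table, 90 degrees apart, reaching from the hub column to a 20 mm ball 100 from the axis; 87 of free height between spoke and tin rims. This one points 45 degrees anticlockwise from the rig's +x axis when the joint is 0.
- spoke1 (a point): point on a carousel spoke's centre line, 70 from the axis. All four spokes are alike: level round steel bars 12 thick, 220 above the table, 90 degrees apart, reaching from the hub column to a 20 mm ball 100 from the axis; 87 of free height between spoke and tin rims. This one points 135 degrees anticlockwise from the rig's +x axis when the joint is 0.
- spoke2 (a point): point on a carousel spoke's centre line, 70 from the axis. All four spokes are alike: level round steel bars 12 thick, 220 above the table, 90 degrees apart, reaching from the hub column to a 20 mm ball 100 from the axis; 87 of free height between spoke and tin rims. This one points 225 degrees anticlockwise from the rig's +x axis when the joint is 0.
- spoke3 (a point): point on a carousel spoke's centre line, 70 from the axis. All four spokes are alike: level round steel bars 12 thick, 220 above the table, 90 degrees apart, reaching from the hub column to a 20 mm ball 100 from the axis; 87 of free height between spoke and tin rims. This one points 315 degrees anticlockwise from the rig's +x axis when the joint is 0.
- crushed_can: aluminium drinks can crushed flat to a round puck, 66 in diameter, 24 high, about 40 g, lying on the deck; origin at the centre of its underside
- fish_tin: small closed oblong fish tin with ring pull, 70 (x) by 50 (y) by 22 high, corners rounded, about 60 g, lying on the deck; origin at the centre of its underside
- saint: pink-glazed ceramic saint figurine, 48 wide at the foot, 82 high, on the rear (-y) part of the deck; bystander; origin at the centre of its underside
- cup: orange plastic cup, rim 68 in diameter, 75 high, on the rear part of the deck; bystander; origin at the centre of its underside
- die_a: ivory die, 20 mm cube, on the rear part of the deck; bystander; origin at the centre of its underside
- die_b: second ivory die, 20 mm cube; bystander; origin at the centre of its underside
Things that resemble listed ones, but are neither listed nor needed, are in the scene too. What is shaped like the crushed_can but brown or green is not meant.

How it is judged:
By the outcome, as a careful person would: the job done as asked, in the order asked, and still so for the second after the job is handed in, with the robot touching nothing.
It also fails if it takes over 72 s, if anything falls off the work surface, if the arm or the gripper's body presses on something with over 40 N, if the wrist force passes 120 N, or if a joint passes its speed limit or range.

ROBOT

A 7-joint arm with a two-finger parallel gripper is mounted at the origin on the work surface. World frame = base frame: x ahead of the robot, y to its left, z up, the work surface at z = 0. Lengths are in mm, angles in degrees, forces in N, time in s.
With the tool pointing down it reaches from about 350 to 900 mm from the base axis. Payload 19.9 kg.
Tool frame: the origin (TCP) lies between the finger pads; the fingertips stand 19 mm ahead of it and the grasp point (between the pads) is the TCP; z points along the fingers, y is the line along which they close (so a half turn about z gives the same grasp; the last joint's range is limited). The gripper opens to 94 mm and grips with 3 to 60 N. Pads are 16 mm wide; open, the fingers measure 119 mm over their backs; the gripper's body (75 mm by 177 mm) begins 78 mm behind the grasp point.
Start: joints at [-73.138, 23.915, -0.59, 92.452, 0.269, 63.638, -3.037], TCP at [205.942, 590.075, 224.425] pointing down, gripper open.
Joint ranges: [-161.28, 161.28], [-22.2, 115.67], [-73.04, 71.86], [3.21, 147.25], [-68.34, 248.33], [10.77, 114.83], [-161.83, 161.83]. Speed limits (degrees/s): [108.29, 108.29, 136.94, 136.94, 172.46, 172.46, 172.46].

INTERFACE

Orientations are given as a 3x3 rotation matrix whose columns are the frame's x, y, z axes.
In Python, from workcell import arm gives the robot as it stands. The module is installed in compiled form; this text tells all that it offers.
- The arm moves only by the tool carry_out, never from a script. Its arguments are lists of equal length, an entry for each row: "translation": the shift along the tool's x, y, z in mm, a list of three; "rotation": the turn, a rotation vector about the tool's x, y, z in degrees, a list of three; "claw": the opening, from 0 (shut) to 1 (fully open). A call has exactly 5 rows; each row shifts and turns the commanded pose from where the row before left it, along the tool's axes as they then stand; what a row does not reach is not made up. A row lasts 1/10 s, in which the tool goes at most 50 mm and 8.59 degrees, less where a joint would pass 70% of its speed; a pose out of reach is approached as far as the arm can. A call with a gripper value outside its range is refused whole. The fingers move at their own pace and stop on an object; the grip force is fixed at half the most. Time passes only in rows, so rows that do not move let the fingers close, or fill a call up. It gives the time, the measured TCP pose, the force, the opening and the grip force at its end, in the units of the state.
- arm.get_state(): the state, without advancing time (a new reading comes with each control period).
- arm.camera(name): name is "scene" or "top" or "wrist"; returns a dict with "image" (420x560x3 uint8, blue, green, red), "depth" (420x560 float32, mm along the optical axis (not along the pixel's ray), 0 where there is no reading), "fovy" (degrees; the focal length in pixels is half the picture's height over the tangent of half this angle, whatever the lens; pixels are square), "cx", "cy" (the principal point, pixels), "cam_to_world" (4x4, takes a point from camera to world coordinates); the wrist camera has in their place "T_tool_cam" (4x4, takes a point from camera to tool coordinates, whose origin is the TCP and whose axes are the flange's). Camera axes: x right, y down, z forward; pixel columns grow to the right and rows downward; lengths in mm; the calibration is good to about 2 mm. A picture is of the moment at which its call begins: read the wrist's pose just before it.
- arm.close_job(): hands the job in; it is judged then, once.
The state is a dict: "time": time; "joint_pos": joint angles; "qd": joint speeds; "joint_torque": joint torques, N m; "tcp_pos": TCP position; "eef_rot": TCP orientation; "contact_force": force on the tool from outside, world axes, zero at the start; "moment": the same for the moment, N m; "gripper_width": opening from 0.0 (shut) to 1.0 (fully open); "finger_force": force on a finger pad.
Only numpy, scipy, OpenCV 4.12 (cv2) and the standard library are available. Lean on these libraries where they do the work, as an engineer would, in place of code of your own. Each camera call takes 0.05 s, during which the arm holds its last target. There are 200 camera calls.

## Working session

There is one attempt and no reset: what is moved stays moved. The work goes in short steps, Python scripts to look and compute and a tool call to move; the robot and the scene stay as the last step left them, time stands still between calls to the robot, and variables do not carry over. Pictures are saved under pics/ and viewed, at most 10 in all, crops included, and the job is handed in when it is done.

Besides the shell and the picture viewer there is one more tool, called after "Call:" by a JSON object that holds its "fn" and its "kwargs". carry_out: Moves the arm, as the interface text tells. Its arguments: {"type":"object","properties":{"translation":{"type":"array","items":{"type":"array","items":{"type":"number"}}},"rotation":{"type":"array","items":{"type":"array","items":{"type":"number"}}},"claw":{"type":"array","items":{"type":"number"}}},"required":["translation","rotation","claw"]}

```bash
mkdir -p pics; cat > h.py <<'E'
import numpy as np, cv2
from workcell import arm
def shot(n,f):
    s=arm.get_state(); c=arm.camera(n); 
    cv2.imwrite('pics/'+f+'.png',c['image'])
    M=c.get('cam_to_world')
    if M is None:
        T=np.eye(4);T[:3,:3]=s['eef_rot'];T[:3,3]=s['tcp_pos'];M=T@np.array(c['T_tool_cam'])
    np.savez('pics/'+f+'.npz',d=c['depth'],M=M,k=[c['fovy'],c['cx'],c['cy']]); return c
def world(f):
    z=np.load('pics/'+f+'.npz');d=z['d'];fo=210/np.tan(np.radians(z['k'][0]/2))
    v,u=np.mgrid[:420,:560]
    P=np.stack([(u-z['k'][1])/fo*d,(v-z['k'][2])/fo*d,d],-1)
    return P@z['M'][:3,:3].T+z['M'][:3,3]
E
python3 - <<'E'
from h import *
s=arm.get_state(); print({k:np.round(s[k],2).tolist() for k in ('time','tcp_pos','eef_rot','contact_force','gripper_width')})
a=shot('top','t0');b=shot('scene','s0')
print(np.round(a['cam_to_world'],2))
E
```

```text
{'time': 0.0, 'tcp_pos': [205.83, 589.75, 223.79], 'eef_rot': [[-0.94, 0.33, -0.0], [0.33, 0.94, -0.0], [-0.0, -0.0, -1.0]], 'contact_force': [-0.12, -1.32, 0.56], 'gripper_width': 1.0}
[[ 1.00000e-02 -9.90000e-01  1.40000e-01  2.95230e+02]
 [-1.00000e+00 -1.00000e-02 -1.00000e-02 -3.34200e+01]
 [ 1.00000e-02 -1.40000e-01 -9.90000e-01  1.48619e+03]
 [ 0.00000e+00  0.00000e+00  0.00000e+00  1.00000e+00]]
```

View pics/t0.png

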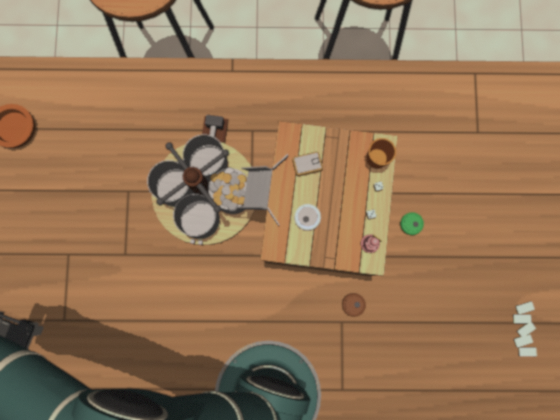

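View pics/s0.png

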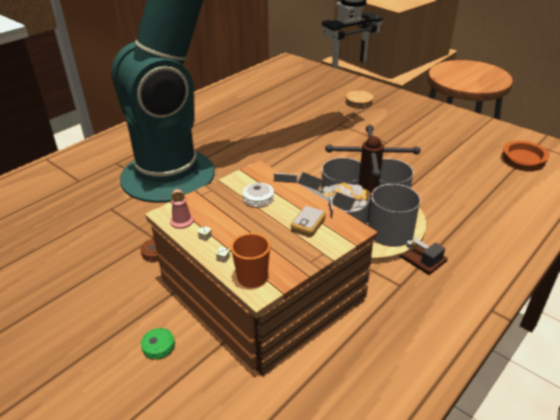

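The top view shows the silver crushed can at (308,217) on the deck. Its lookalikes are the brown puck at (353,304) and the green one at (412,223), both off the deck. The fish tin is at (307,163), the hub at (192,177), the saint at (371,243), the cup at (381,153), and the dice at (378,187) and (371,214). Next I'll measure and take one close crop.

```bash
cat > m.py <<'E'
from h import *
import sys
W=world('t0')
dm=np.abs(W[...,2]-190)<6; dm[:, :255]=0
dm=cv2.morphologyEx(dm.astype(np.uint8),cv2.MORPH_OPEN,np.ones((5,5)))
n,l,st,_=cv2.connectedComponentsWithStats(dm); i=1+st[1:,4].argmax()
r=cv2.minAreaRect(W[l==i][:,:2].astype(np.float32)); print('deck',r,np.median(W[l==i][:,2])); print(cv2.boxPoints(r))
def ray(u,v,z):
    q=np.load('pics/t0.npz');fo=210/np.tan(np.radians(q['k'][0]/2))
    d=q['M'][:3,:3]@[(u-q['k'][1])/fo,(v-q['k'][2])/fo,1];c=q['M'][:3,3];return (c+d*(z-c[2])/d[2])[:2]
for nm,u,v,z in [('hub',192,176.5,253),('can',308,217,214),('fish',307,163,212),('ball UL',169.5,147,220),('ball LR',224,222,220),('c1',279,123,190),('c2',262,262,190),('c3',397,135,190),('c4',383,274,190),('roller',214,123,46)]: print(nm,ray(u,v,z).round(1),W[int(v),int(u)].round(0))
# blobs above deck
hm=(W[...,2]>201)&(W[...,2]<300); hm[:,:275]=0; hm[:100]=0; hm[290:]=0
n,l,st,ce=cv2.connectedComponentsWithStats(hm.astype(np.uint8))
for i in range(1,n):
    if st[i,4]>6:
        p=W[l==i]; print(ce[i].round(0),st[i,4],'mean',p.mean(0).round(1),'zmax',p[:,2].max().round(0),[np.round(x,1) for x in cv2.minAreaRect(p[:,:2].astype(np.float32))])
E
python3 m.py
python3 -c "
import cv2;a=cv2.imread('pics/t0.png')[100:300,140:420];cv2.imwrite('pics/crop.png',cv2.resize(a,(784,560),interpolation=cv2.INTER_CUBIC))"
```

```text
deck ((520.510009765625, -155.39273071289062), (309.22723388671875, 360.4359436035156), 83.0743408203125) 189.12044614314652
[[ 322.96347  -287.14728 ]
 [ 680.7695   -330.60913 ]
 [ 718.0565    -23.638184]
 [ 360.25055    19.82367 ]]
hub [554.9 182.1] [557. 183. 251.]
can [463.7 -99.7] [ 464. -100.  210.]
fish [600.4 -97.3] [600. -97. 212.]
ball UL [636.5 246.3] [634. 246. 228.]
ball LR [449.  106.2] [473. 128.  20.]
c1 [710.5 -26.2] [709. -26. 194.]
c2 [353.5  13.1] [362.  20.  -6.]
c3 [ 681.3 -329.8] [ 739. -374.   -2.]
c4 [ 326.  -286.6] [ 326. -287.  186.]
roller [755.  160.4] [754. 160.  48.]
[381. 152.] 502 mean [ 623.  -278.5  241.7] zmax 270.0 [array([ 618.4, -275. ]), array([65.4, 65.7]), np.float64(47.9)]
[307. 163.] 532 mean [600.  -97.3 210.7] zmax 222.0 [array([601.4, -98. ]), array([50.8, 70.2]), np.float64(14.6)]
[281. 160.] 34 mean [607.2 -31.5 209.1] zmax 216.0 [array([608.2, -31.8]), array([ 4.2, 42.8]), np.float64(42.5)]
[378. 186.] 69 mean [ 544.4 -275.5  208.5] zmax 217.0 [array([ 544.9, -276.5]), array([20.5, 21.1]), np.float64(18.8)]
[307. 217.] 539 mean [464.9 -97.4 212.6] zmax 221.0 [array([465.6, -98. ]), array([63.1, 63.9]), np.float64(13.2)]
[371. 214.] 67 mean [ 473.4 -256.3  208.3] zmax 214.0 [array([ 473.6, -256.9]), array([19.2, 20.1]), np.float64(11.2)]
[276. 222.] 9 mean [452.  -22.  212.4] zmax 216.0 [array([451.9, -21.9]), array([14.2,  2.5]), np.float64(35.2)]
[371. 243.] 212 mean [ 399.2 -249.1  243.3] zmax 275.0 [array([ 398.5, -250.4]), array([38.5, 30.8]), np.float64(47.8)]
```

View pics/crop.png

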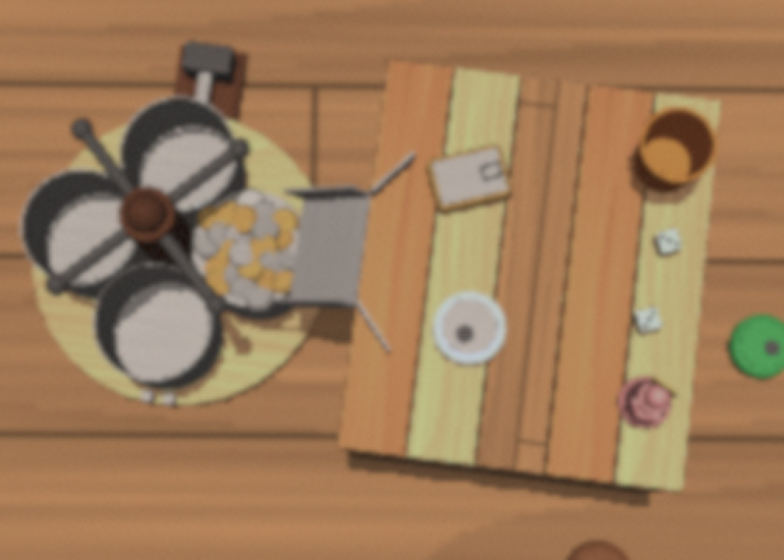

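The crop confirms it: the silver can is at crop (470,328), and the fish tin with ring pull at (469,180). Deck size, heights and roller position are consistent with a rig pose of hub ≈ (558,184) and yaw ≈ -6.5°.

I'll loosely cage spoke1 between the fingers and carry it 90° round.

```bash
cat > p.py <<'E'
from h import *
HUB=np.array([558,184.]);YAW=-6.5
def rig(x,y):
    a=np.radians(YAW);return HUB+[x*np.cos(a)-y*np.sin(a),x*np.sin(a)+y*np.cos(a)]
def cur():
    s=arm.get_state();R=np.array(s['eef_rot']);return np.r_[s['tcp_pos'],np.degrees(np.arctan2(R[1,0],R[0,0]))]
def spoke(th,r=72,z=220,phi=None): return np.r_[HUB+r*np.array([np.cos(np.radians(th)),np.sin(np.radians(th))]),z,th if phi is None else phi]
def plan(wps,start=None):
    """wps: list of pose per row (x,y,z,phi); prints rows"""
    c=np.array(cur() if start is None else start,float);T=[];Q=[]
    for w in wps:
        w=np.array(w,float);a=np.radians(c[3]);X=np.array([np.cos(a),np.sin(a),0]);Y=np.array([np.sin(a),-np.cos(a),0])
        d=w[:3]-c[:3];t=np.round([d@X,d@Y,-d[2]]);dphi=(w[3]-c[3]+180)%360-180;q=np.round(dphi,1)
        c[:3]+=t[0]*X+t[1]*Y-[0,0,t[2]];c[3]+=q;T.append(t.astype(int).tolist());Q.append([0,0,round(float(-q),1)])
    for i in range(0,len(T),5):print(T[i:i+5],Q[i:i+5])
    return c
def line(a,b,n):
    a=np.array(a,float);b=np.array(b,float).copy();b[3]=a[3]+(b[3]-a[3]+180)%360-180
    return [a+(b-a)*k/n for k in range(1,n+1)]
E
python3 - <<'E'
from p import *
c=cur();print(c.round(1))
up=c+[0,0,90,0]
th=128.5
g=spoke(th,z=310);
plan(line(c,up,2)+line(up,g,13)+line(g,spoke(th,z=220),5))
E
```

```text
[205.8 589.8 223.9 160.8]
[[0, 0, -45], [0, 0, -45], [-31, -18, 0], [-32, -16, 1], [-33, -15, 0]] [[0, 0, -0.0], [0, 0, -0.0], [0, 0, 2.5], [0, 0, 2.5], [0, 0, 2.4]]
[[-33, -13, 0], [-34, -12, 0], [-34, -11, 1], [-34, -8, 0], [-35, -8, 0]] [[0, 0, 2.5], [0, 0, 2.5], [0, 0, 2.5], [0, 0, 2.5], [0, 0, 2.5]]
[[-36, -6, 1], [-35, -4, 0], [-36, -3, 0], [-36, -1, 1], [-36, 0, 0]] [[0, 0, 2.4], [0, 0, 2.5], [0, 0, 2.5], [0, 0, 2.5], [0, 0, 2.5]]
[[0, 0, 18], [0, 0, 18], [0, 0, 18], [0, 0, 18], [0, 0, 18]] [[0, 0, -0.0], [0, 0, -0.0], [0, 0, -0.0], [0, 0, -0.0], [0, 0, -0.0]]
```

Call:
{"fn": "carry_out", "kwargs": {"translation": [[0,0,-45],[0,0,-45],[-31,-18,0],[-32,-16,1],[-33,-15,0]], "rotation": [[0,0,0],[0,0,0],[0,0,2.5],[0,0,2.5],[0,0,2.4]], "claw": [0.6,0.6,0.6,0.6,0.6]}}

```text
time: 0.6
tcp_pos: [277.6, 507.8, 313.2]
eef_rot: [[-0.893, 0.45, -0.0], [0.45, 0.893, -0.0], [-0.0, -0.0, -1.0]]
contact_force: [1.0, 0.8, 0.8]
gripper_width: 0.621
finger_force: 0.0
```

Call:
{"fn": "carry_out", "kwargs": {"translation": [[-33,-13,0],[-34,-12,0],[-34,-11,1],[-34,-8,0],[-35,-8,0]], "rotation": [[0,0,2.5],[0,0,2.5],[0,0,2.5],[0,0,2.5],[0,0,2.5]], "claw": [0.6,0.6,0.6,0.6,0.6]}}

```text
time: 1.1
tcp_pos: [395.3, 374.1, 312.2]
eef_rot: [[-0.775, 0.632, -0.0], [0.632, 0.775, -0.0], [0.0, -0.0, -1.0]]
contact_force: [0.4, -0.2, 0.1]
gripper_width: 0.601
finger_force: 0.0
```

Call:
{"fn": "carry_out", "kwargs": {"translation": [[-36,-6,1],[-35,-4,0],[-36,-3,0],[-36,-1,1],[-36,0,0]], "rotation": [[0,0,2.4],[0,0,2.5],[0,0,2.5],[0,0,2.5],[0,0,2.5]], "claw": [0.6,0.6,0.6,0.6,0.6]}}

```text
time: 1.6
tcp_pos: [514.4, 239.2, 310.2]
eef_rot: [[-0.621, 0.784, -0.0], [0.784, 0.621, -0.0], [0.0, -0.0, -1.0]]
contact_force: [0.6, -0.0, 0.3]
gripper_width: 0.599
finger_force: 0.0
```

Next, a wrist picture to check the spoke lies between the fingers.

```bash
python3 - <<'E'
from p import *
shot('wrist','w1');W=world('w1')
m=(np.abs(W[...,2]-223)<6)
P=W[m];r=np.hypot(*(P[:,:2]-HUB).T);s=P[(r>35)&(r<88)]
print(len(s))
d=s[:,:2]-HUB;ang=np.degrees(np.arctan2(d[:,1],d[:,0]))
for t in(128.5,218.5,38.5,-51.5):
    q=np.abs((ang-t+180)%360-180)<25
    if q.sum()>20:
        vx,vy,x,y=cv2.fitLine(s[q][:,:2].astype(np.float32),cv2.DIST_HUBER,0,.01,.01).ravel()
        print(t,q.sum(),np.degrees(np.arctan2(vy,vx)),x,y,'offset of HUB from line',(HUB[0]-x)*-vy+(HUB[1]-y)*vx, 'z',s[q][:,2].mean())
k=W[...,2]>246; k&=np.hypot(W[...,0]-HUB[0],W[...,1]-HUB[1])<30; print('knob',W[k].mean(0),k.sum())
E
```

```text
2585
128.5 1216 -51.461857 523.6703 235.71046 offset of HUB from line -5.364970530361461 z 226.09286084721106
218.5 333 56.923866 523.02136 160.43762 offset of HUB from line -16.450975138774083 z 225.55146332132932
38.5 372 20.441599 589.7254 212.90024 offset of HUB from line -16.00017492574807 z 225.47580596573556
-51.5 664 -51.482456 598.52435 140.5492 offset of HUB from line -4.647792010480771 z 226.11218070986916
knob [554.28876104 196.29505964 248.29268571] 324
```

View pics/w1.png

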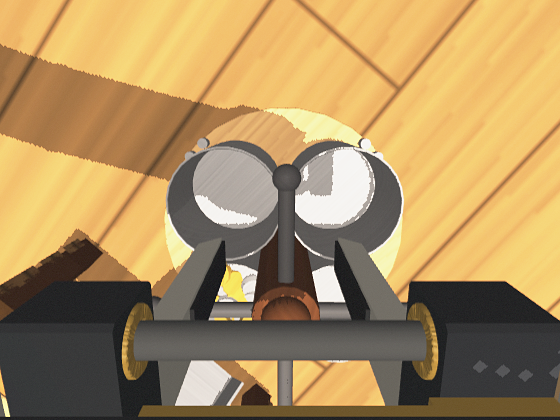

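```bash
sed -i 's/HUB=np.array(.*;YAW=-6.5/HUB=np.array([560.5,187.]);YAW=-6.5/' p.py; python3 - <<'E'
from p import *
a=spoke(128.5,z=312);b=spoke(128.5,z=218)
c=plan(line(cur(),a,2)+line(a,b,3)+[b]*5)
plan([spoke(128.5+92*k/20,z=218) for k in range(1,21)],c)
E
```

```text
[[4, 2, -1], [5, 2, -1], [0, 0, 32], [0, 0, 31], [0, 0, 31]] [[0, 0, -0.3], [0, 0, -0.3], [0, 0, -0.0], [0, 0, -0.0], [0, 0, -0.0]]
[[0, 0, 0], [0, 0, 0], [0, 0, 0], [0, 0, 0], [0, 0, 0]] [[0, 0, -0.0], [0, 0, -0.0], [0, 0, -0.0], [0, 0, -0.0], [0, 0, -0.0]]
[[0, -6, 0], [-1, -5, 0], [0, -6, 0], [0, -6, 0], [0, -6, 0]] [[0, 0, -4.6], [0, 0, -4.6], [0, 0, -4.6], [0, 0, -4.6], [0, 0, -4.6]]
[[-1, -6, 0], [0, -5, 0], [0, -6, 0], [0, -6, 0], [-1, -6, 0]] [[0, 0, -4.6], [0, 0, -4.6], [0, 0, -4.6], [0, 0, -4.6], [0, 0, -4.6]]
[[0, -5, 0], [0, -6, 0], [0, -6, 0], [-1, -6, 0], [0, -6, 0]] [[0, 0, -4.6], [0, 0, -4.6], [0, 0, -4.6], [0, 0, -4.6], [0, 0, -4.6]]
[[0, -5, 0], [0, -6, 0], [-1, -6, 0], [0, -6, 0], [0, -5, 0]] [[0, 0, -4.6], [0, 0, -4.6], [0, 0, -4.6], [0, 0, -4.6], [0, 0, -4.6]]
```

Call:
{"fn": "carry_out", "kwargs": {"translation": [[4,2,-1],[5,2,-1],[0,0,32],[0,0,31],[0,0,31]], "rotation": [[0,0,-0.3],[0,0,-0.3],[0,0,0],[0,0,0],[0,0,0]], "claw": [0.6,0.6,0.6,0.6,0.6]}}

```text
time: 2.15
tcp_pos: [510.2, 251.8, 217.5]
eef_rot: [[-0.632, 0.775, -0.0], [0.775, 0.632, 0.001], [0.001, 0.0, -1.0]]
contact_force: [0.8, 0.5, -0.3]
gripper_width: 0.601
finger_force: 0.0
```

Call:
{"fn": "carry_out", "kwargs": {"translation": [[0,0,0],[0,0,0],[0,0,0],[0,0,0],[0,0,0]], "rotation": [[0,0,0],[0,0,0],[0,0,0],[0,0,0],[0,0,0]], "claw": [0.5,0.4,0.3,0.2,0.2]}}

```text
time: 2.65
tcp_pos: [511.6, 250.3, 219.5]
eef_rot: [[-0.63, 0.776, 0.001], [0.776, 0.63, 0.001], [-0.0, 0.001, -1.0]]
contact_force: [-0.1, 0.9, -0.6]
gripper_width: 0.219
finger_force: 0.0
```

Call:
{"fn": "carry_out", "kwargs": {"translation": [[-4,-3,0],[-4,-4,0],[-1,-6,0],[0,-6,0],[0,-6,0]], "rotation": [[0,0,-2.5],[0,0,-3.5],[0,0,-4.6],[0,0,-4.6],[0,0,-4.6]], "claw": [0.2,0.2,0.2,0.2,0.2]}}

```text
time: 3.15
tcp_pos: [500.3, 225.6, 219.2]
eef_rot: [[-0.858, 0.514, 0.001], [0.514, 0.858, 0.001], [-0.0, 0.002, -1.0]]
contact_force: [0.5, 2.5, 1.1]
gripper_width: 0.201
finger_force: 1.3
```

Call:
{"fn": "carry_out", "kwargs": {"translation": [[-1,-6,0],[0,-5,0],[0,-6,0],[0,-6,0],[-1,-6,0]], "rotation": [[0,0,-4.6],[0,0,-4.6],[0,0,-4.6],[0,0,-4.6],[0,0,-4.6]], "claw": [0.2,0.2,0.2,0.2,0.2]}}

```text
time: 3.65
tcp_pos: [491.3, 197.9, 219.1]
eef_rot: [[-0.99, 0.138, 0.001], [0.138, 0.99, 0.001], [-0.0, 0.001, -1.0]]
contact_force: [-2.1, 2.2, -0.2]
gripper_width: 0.202
finger_force: 1.4
```

```bash
python3 - <<'E'
from p import *
c=cur();d=c[:2]-HUB;th=np.degrees(np.arctan2(d[1],d[0]));print(c.round(1),np.hypot(*d),th,c[3]); s=arm.get_state();print(s['contact_force'])
n=10;e=220.5;t0=th%360
plan([spoke(t0+(e-t0)*k/n,z=218) for k in range(1,n+1)])
E
```

```text
[491.3 197.9 219.1 172.1] 70.08447895418381 171.02123711720282 172.08097608644053
[-2.14834676  2.2472829  -0.22563691]
[[2, -6, 1], [0, -6, 0], [-1, -7, 0], [0, -6, 0], [0, -6, 0]] [[0, 0, -3.9], [0, 0, -4.9], [0, 0, -5.0], [0, 0, -4.9], [0, 0, -5.0]]
[[-1, -6, 0], [0, -6, 0], [0, -7, 0], [0, -6, 0], [-1, -6, 0]] [[0, 0, -4.9], [0, 0, -5.0], [0, 0, -4.9], [0, 0, -5.0], [0, 0, -4.9]]
```

Call:
{"fn": "carry_out", "kwargs": {"translation": [[2,-6,0],[0,-6,0],[-1,-6,0],[0,-6,0],[0,-6,0]], "rotation": [[0,0,-4.4],[0,0,-4.9],[0,0,-5],[0,0,-4.9],[0,0,-5]], "claw": [0.2,0.2,0.2,0.2,0.2]}}

```text
time: 4.15
tcp_pos: [491.2, 168.3, 219.1]
eef_rot: [[-0.96, -0.28, 0.001], [-0.28, 0.96, 0.001], [-0.001, 0.001, -1.0]]
contact_force: [0.8, 2.3, 1.5]
gripper_width: 0.199
finger_force: 1.3
```

Call:
{"fn": "carry_out", "kwargs": {"translation": [[-1,-6,0],[0,-5,0],[0,-4,0],[0,-3,0],[0,0,0]], "rotation": [[0,0,-4.9],[0,0,-4],[0,0,-3],[0,0,-2.5],[0,0,0]], "claw": [0.2,0.2,0.2,0.2,0.2]}}

```text
time: 4.65
tcp_pos: [498.9, 151.3, 218.9]
eef_rot: [[-0.862, -0.507, 0.001], [-0.507, 0.862, 0.0], [-0.001, -0.0, -1.0]]
contact_force: [-0.3, 0.3, -0.3]
gripper_width: 0.197
finger_force: 0.0
```

```bash
python3 - <<'E'
from p import *
c=cur();d=c[:2]-HUB;th=np.degrees(np.arctan2(d[1],d[0]));print(c.round(1),np.hypot(*d),th%360,c[3]%360); s=arm.get_state();print(s['contact_force'])
plan([spoke(218.5,z=218)]*5)
E
```

```text
[ 498.9  151.3  218.9 -149.5] 71.25898713756837 210.10605238461872 210.46989983380868
[-0.25376014  0.30034579 -0.3152923 ]
[[0, -11, 1], [0, 0, 0], [0, 0, 0], [0, 0, 0], [0, 0, 0]] [[0, 0, -8.0], [0, 0, -0.0], [0, 0, -0.0], [0, 0, -0.0], [0, 0, -0.0]]
```

Call:
{"fn": "carry_out", "kwargs": {"translation": [[0,-4,0],[0,-4,0],[0,-3,0],[0,-1,0],[0,0,0]], "rotation": [[0,0,-3],[0,0,-3],[0,0,-2],[0,0,-1],[0,0,0]], "claw": [0.2,0.2,0.2,0.2,0.2]}}

```text
time: 5.15
tcp_pos: [504.6, 142.9, 218.8]
eef_rot: [[-0.772, -0.636, -0.001], [-0.636, 0.772, 0.001], [-0.0, 0.001, -1.0]]
contact_force: [-3.3, 2.4, 1.8]
gripper_width: 0.202
finger_force: 1.8
```

```bash
cat > ang.py <<'E'
from p import *
import sys
c=cur();d=c[:2]-HUB;th=np.degrees(np.arctan2(d[1],d[0]));print(c.round(1),np.hypot(*d),th%360,c[3]%360); s=arm.get_state();print(s['contact_force'],s['finger_force'],s['time'])
shot('wrist',sys.argv[1]);W=world(sys.argv[1])
P=W[np.abs(W[...,2]-223)<6];d=P[:,:2]-HUB;r=np.hypot(*d.T);s=P[(r>35)&(r<110)];d=s[:,:2]-HUB;ang=np.degrees(np.arctan2(d[:,1],d[:,0]))
for t in(38.5,128.5,218.5,308.5):
    q=np.abs((ang-t+180)%360-180)<20
    if q.sum()>100:
        vx,vy,x,y=cv2.fitLine(s[q][:,:2].astype(np.float32),cv2.DIST_HUBER,0,.01,.01).ravel()
        print(t,q.sum(),np.degrees(np.arctan2(vy,vx))%180,'hub off',(HUB[0]-x)*-vy+(HUB[1]-y)*vx)
E
python3 ang.py w2
```

```text
[ 504.6  142.9  218.8 -140.5] 71.22492957025165 218.29836700800226 219.49351123891012
[-3.26731863  2.39387941  1.76969894] 1.783721186220646 5.15
128.5 493 127.223114 hub off 2.3076776251873525
218.5 3669 34.558407 hub off 0.5227402513773995
308.5 1253 103.73516 hub off -29.2468409043247
```

Call:
{"fn": "carry_out", "kwargs": {"translation": [[0,-1,0],[0,-1,0],[0,-1,0],[0,0,0],[0,0,0]], "rotation": [[0,0,0],[0,0,0],[0,0,0],[0,0,0],[0,0,0]], "claw": [0.2,0.2,0.2,0.2,0.2]}}

```text
time: 5.7
tcp_pos: [507.2, 139.1, 218.5]
eef_rot: [[-0.772, -0.635, 0.0], [-0.635, 0.772, -0.0], [0.0, -0.0, -1.0]]
contact_force: [-0.0, 0.0, 0.7]
gripper_width: 0.203
finger_force: 0.0
```

```bash
python3 ang.py w3
```

```text
[ 507.2  139.1  218.5 -140.6] 71.64362667745085 221.9834018493944 219.43511685379332
[-0.04954247  0.02254992  0.691243  ] 0.0 5.7
128.5 940 142.40999 hub off -18.235365628012005
218.5 3684 38.195236 hub off 0.3211354706218117
308.5 859 112.64968 hub off -20.37515515160021
```

```bash
python3 - <<'E'
from p import *
print(arm.get_state()['joint_pos'])
c=cur();u=c+[0,0,100,0];g=np.r_[rig(0,-240),420,257]
plan(line(c,u,3)+line(u,g,12))
E
```

```text
[-24.85417617  14.14027167   7.19463043 107.13585719  -2.03047987
  58.84229265 112.62024599]
[[0, 0, -33], [0, 0, -34], [0, 0, -33], [8, -14, -8], [10, -13, -9]] [[0, 0, -0.0], [0, 0, -0.0], [0, 0, -0.0], [0, 0, -3.1], [0, 0, -3.2]]
[[9, -12, -8], [11, -13, -9], [11, -11, -8], [12, -11, -9], [12, -10, -8]] [[0, 0, -3.1], [0, 0, -3.1], [0, 0, -3.1], [0, 0, -3.2], [0, 0, -3.1]]
[[13, -10, -9], [13, -8, -8], [14, -9, -9], [15, -7, -8], [14, -6, -9]] [[0, 0, -3.1], [0, 0, -3.2], [0, 0, -3.1], [0, 0, -3.1], [0, 0, -3.2]]
```

```bash
python3 - <<'E'
from p import *
c=cur();u=c+[0,0,100,0];g=np.r_[rig(0,-340),420,83.5]
plan(line(c,u,3)+line(u,g,17))
E
```

```text
[[0, 0, -33], [0, 0, -34], [0, 0, -33], [10, -14, -6], [8, -15, -6]] [[0, 0, -0.0], [0, 0, -0.0], [0, 0, -0.0], [0, 0, 8.0], [0, 0, 8.0]]
[[6, -16, -6], [4, -17, -6], [2, -17, -6], [-1, -17, -6], [-4, -16, -6]] [[0, 0, 8.0], [0, 0, 8.0], [0, 0, 8.0], [0, 0, 8.0], [0, 0, 8.0]]
[[-6, -16, -6], [-7, -16, -6], [-10, -13, -6], [-12, -13, -6], [-13, -10, -6]] [[0, 0, 8.0], [0, 0, 8.0], [0, 0, 8.0], [0, 0, 8.0], [0, 0, 8.0]]
[[-15, -9, -6], [-16, -7, -6], [-16, -4, -6], [-17, -2, -6], [-17, 1, -6]] [[0, 0, 8.0], [0, 0, 8.0], [0, 0, 8.0], [0, 0, 7.9], [0, 0, 8.0]]
```

Call:
{"fn": "carry_out", "kwargs": {"translation": [[0,1,-33],[0,0,-34],[0,0,-33],[10,-14,-6],[8,-15,-6]], "rotation": [[0,0,0],[0,0,0],[0,0,0],[0,0,8],[0,0,8]], "claw": [0.25,0.25,0.3,0.4,0.5]}}

```text
time: 6.25
tcp_pos: [508.9, 105.7, 331.5]
eef_rot: [[-0.919, -0.394, 0.001], [-0.394, 0.919, 0.0], [-0.001, -0.0, -1.0]]
contact_force: [0.2, -0.5, -0.3]
gripper_width: 0.432
finger_force: 0.0
```

Call:
{"fn": "carry_out", "kwargs": {"translation": [[6,-16,-6],[4,-17,-6],[2,-17,-6],[-1,-17,-6],[-4,-16,-6]], "rotation": [[0,0,8],[0,0,8],[0,0,8],[0,0,8],[0,0,8]], "claw": [0.5,0.5,0.5,0.5,0.5]}}

```text
time: 6.75
tcp_pos: [512.8, 20.0, 360.8]
eef_rot: [[-0.957, 0.291, 0.0], [0.291, 0.957, -0.0], [-0.0, -0.0, -1.0]]
contact_force: [0.5, 0.7, -0.8]
gripper_width: 0.503
finger_force: 0.0
```

Call:
{"fn": "carry_out", "kwargs": {"translation": [[-6,-16,-6],[-7,-16,-6],[-10,-13,-6],[-12,-13,-6],[-13,-10,-6]], "rotation": [[0,0,8],[0,0,8],[0,0,8],[0,0,8],[0,0,8]], "claw": [0.5,0.5,0.5,0.5,0.5]}}

```text
time: 7.25
tcp_pos: [516.9, -65.0, 390.8]
eef_rot: [[-0.546, 0.838, 0.0], [0.838, 0.546, -0.0], [-0.0, 0.0, -1.0]]
contact_force: [-0.0, 0.2, -1.0]
gripper_width: 0.503
finger_force: 0.0
```

Call:
{"fn": "carry_out", "kwargs": {"translation": [[-15,-9,-6],[-16,-7,-6],[-16,-4,-6],[-17,-2,-6],[-17,1,-6]], "rotation": [[0,0,8],[0,0,8],[0,0,8],[0,0,8],[0,0,8]], "claw": [0.5,0.5,0.5,0.5,0.5]}}

```text
time: 7.75
tcp_pos: [521.4, -150.3, 420.8]
eef_rot: [[0.12, 0.993, 0.0], [0.993, -0.12, -0.0], [-0.0, 0.0, -1.0]]
contact_force: [-0.2, 0.0, 0.2]
gripper_width: 0.5
finger_force: 0.0
```

Call:
{"fn": "carry_out", "kwargs": {"translation": [[0,0,0],[0,0,0],[0,0,0],[0,0,0],[0,0,0]], "rotation": [[0,0,0],[0,0,0],[0,0,0],[0,0,0],[0,0,0]], "claw": [0.5,0.5,0.5,0.5,0.5]}}

```text
time: 8.25
tcp_pos: [521.5, -149.0, 420.4]
eef_rot: [[0.112, 0.994, -0.0], [0.994, -0.112, 0.0], [0.0, -0.0, -1.0]]
contact_force: [0.4, 0.6, -0.5]
gripper_width: 0.502
finger_force: 0.0
```

```bash
cat > deck.py <<'E'
from p import *
import sys
f=sys.argv[1];print(cur().round(1),np.round(arm.get_state()['joint_pos'],0))
shot('wrist',f);W=world(f)
a=np.radians(YAW);d=W[...,:2]-HUB;X=d[...,0]*np.cos(a)+d[...,1]*np.sin(a);Y=-d[...,0]*np.sin(a)+d[...,1]*np.cos(a)
G=np.stack([X,Y],-1).astype(np.float32);Z=W[...,2]
dk=(np.abs(Z-190)<7)&(Y>-480);yy=Y[dk&(abs(X)>100)]
if len(yy)>50:print('deck z',np.median(Z[dk]),'edge y',np.percentile(yy,99.5),'x range',np.percentile(X[dk],[.5,99.5]))
n,l,st,ce=cv2.connectedComponentsWithStats(((Z>200)&(Z<300)&(Y<-185)).astype(np.uint8))
for i in range(1,n):
    if st[i,4]>60: print('px',ce[i].round(0),st[i,4],'rig',G[l==i].mean(0).round(1),'z',np.percentile(Z[l==i],[50,99]).round(0),[np.round(x,1) for x in cv2.minAreaRect(G[l==i])])
E
python3 deck.py w4
```

```text
[ 521.5 -149.   420.4   83.6] [-14.   9.  31.  88.  -5.  84.  11.]
deck z 191.29646951100557 edge y -191.679249773545 x range [-178.82465057  176.77493574]
px [207.  53.] 387 rig [ -69.7 -208.5] z [212. 215.] [array([ -70.2, -208.2]), array([51.9,  3.7]), np.float64(39.7)]
px [354.  54.] 382 rig [  68.9 -209.3] z [212. 215.] [array([  69.5, -209. ]), array([ 3.8, 51.7]), np.float64(49.6)]
px [354. 127.] 3573 rig [  71.6 -276.8] z [214. 216.] [array([  73.4, -277.8]), array([50.4, 70.3]), np.float64(20.6)]
px [219. 143.] 3416 rig [ -60.7 -291.9] z [215. 217.] [array([ -61.4, -292.5]), array([64.1, 64.6]), np.float64(89.7)]
px [385. 276.] 654 rig [ 105.8 -423.4] z [236. 267.] [array([ 109.9, -423.7]), array([36.1,  9.7]), np.float64(1.1)]
px [178. 283.] 296 rig [-110.2 -439.6] z [216. 248.] [array([-113.5, -439.6]), array([23.6, 11.2]), np.float64(1.0)]
px [249. 286.] 377 rig [ -35.3 -447.9] z [211. 213.] [array([ -35.7, -449.6]), array([20.6, 20.1]), np.float64(20.7)]
px [314. 296.] 366 rig [  36.7 -458.9] z [211. 213.] [array([  37.1, -461. ]), array([20.3, 20.5]), np.float64(25.3)]
```

View pics/w4.png

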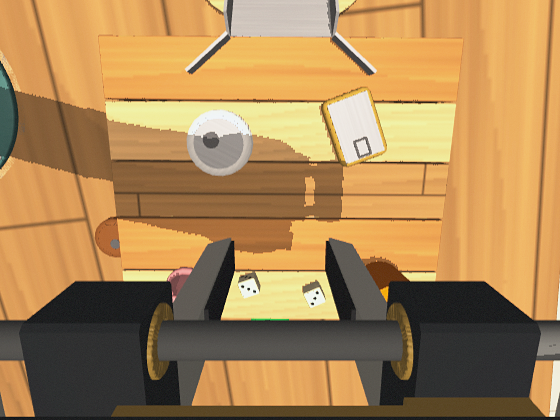

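```bash
cat > push.py <<'E'
from p import *
def bez(P,off,z,n):
    P=np.array(P,float);o=[]
    for t in np.linspace(0,1,n+1):
        p=(1-t)**2*P[0]+2*t*(1-t)*P[1]+t*t*P[2];g=2*(1-t)*(P[1]-P[0])+2*t*(P[2]-P[1]);g/=np.hypot(*g)
        q=p-off*g;o.append(np.r_[rig(*q),z,np.degrees(np.arctan2(g[1],g[0]))+YAW])
    return o
E
python3 - <<'E'
from push import *
P=[(-61,-292),(-2,-225),(0,-140)]
b=bez(P,32,214,22);s=bez(P,52,214,22)[0]
c=cur();hi=s+[0,0,86,0]
e=plan(line(c,hi,7)+line(hi,s,3)); print(e)
plan([s+(b[0]-s)*k/3 for k in (1,2,3)]+b[1:],e)
E
```

```text
[[1, -14, 17], [0, -13, 17], [-2, -14, 18], [-3, -13, 17], [-5, -13, 17]] [[0, 0, 5.9], [0, 0, 5.9], [0, 0, 5.9], [0, 0, 6.0], [0, 0, 5.9]]
[[-5, -12, 17], [-7, -11, 17], [0, 0, 29], [0, 0, 29], [0, 0, 28]] [[0, 0, 5.9], [0, 0, 5.9], [0, 0, -0.0], [0, 0, -0.0], [0, 0, -0.0]]
[ 428.78516992 -131.27390445  214.4395933    42.13078298]
[[6, 0, 0], [7, 0, 0], [7, 0, 0], [8, 0, 0], [8, 1, 0]] [[0, 0, -0.0], [0, 0, -0.0], [0, 0, -0.0], [0, 0, -1.6], [0, 0, -1.7]]
[[8, 1, 0], [8, 1, 0], [7, 1, 0], [8, 1, 0], [8, 0, 0]] [[0, 0, -1.7], [0, 0, -1.7], [0, 0, -1.7], [0, 0, -1.8], [0, 0, -1.8]]
[[7, 1, 0], [8, 1, 0], [7, 1, 0], [8, 1, 0], [7, 1, 0]] [[0, 0, -1.9], [0, 0, -1.8], [0, 0, -1.9], [0, 0, -1.9], [0, 0, -1.9]]
[[8, 1, 0], [7, 1, 0], [7, 1, 0], [8, 1, 0], [7, 1, 0]] [[0, 0, -1.9], [0, 0, -1.9], [0, 0, -1.9], [0, 0, -1.9], [0, 0, -1.9]]
[[8, 1, 0], [7, 1, 0], [8, 0, 0], [8, 1, 0], [7, 1, 0]] [[0, 0, -1.9], [0, 0, -1.8], [0, 0, -1.8], [0, 0, -1.8], [0, 0, -1.8]]
```

Call:
{"fn": "carry_out", "kwargs": {"translation": [[1,-14,17],[0,-13,17],[-2,-14,18],[-3,-13,17],[-5,-13,17]], "rotation": [[0,0,5.9],[0,0,5.9],[0,0,5.9],[0,0,6],[0,0,5.9]], "claw": [0.5,0.5,0.5,0.5,0.5]}}

```text
time: 8.8
tcp_pos: [453.7, -136.4, 333.8]
eef_rot: [[0.593, 0.806, 0.0], [0.806, -0.593, -0.0], [0.0, 0.0, -1.0]]
contact_force: [0.2, 0.3, -0.6]
gripper_width: 0.503
finger_force: 0.0
```

Call:
{"fn": "carry_out", "kwargs": {"translation": [[-5,-12,17],[-7,-11,17],[0,0,29],[0,0,29],[0,0,28]], "rotation": [[0,0,5.9],[0,0,5.9],[0,0,0],[0,0,0],[0,0,0]], "claw": [0.5,0.5,0.5,0.5,0.5]}}

```text
time: 9.3
tcp_pos: [428.7, -131.3, 213.6]
eef_rot: [[0.742, 0.67, 0.001], [0.67, -0.742, 0.0], [0.001, 0.0, -1.0]]
contact_force: [0.6, -0.5, -0.7]
gripper_width: 0.499
finger_force: 0.0
```

Call:
{"fn": "carry_out", "kwargs": {"translation": [[6,0,0],[7,0,0],[7,0,0],[8,0,0],[8,1,0]], "rotation": [[0,0,0],[0,0,0],[0,0,0],[0,0,-1.6],[0,0,-1.7]], "claw": [0.5,0.5,0.5,0.5,0.5]}}

```text
time: 9.8
tcp_pos: [457.1, -107.4, 215.3]
eef_rot: [[0.7, 0.714, 0.001], [0.714, -0.7, 0.0], [0.001, 0.001, -1.0]]
contact_force: [0.4, -0.1, 0.7]
gripper_width: 0.499
finger_force: 0.4
```

Call:
{"fn": "carry_out", "kwargs": {"translation": [[8,1,0],[8,1,0],[7,1,0],[8,1,0],[8,0,0]], "rotation": [[0,0,-1.7],[0,0,-1.7],[0,0,-1.7],[0,0,-1.8],[0,0,-1.8]], "claw": [0.5,0.5,0.5,0.5,0.5]}}

```text
time: 10.3
tcp_pos: [485.2, -81.0, 214.5]
eef_rot: [[0.585, 0.811, 0.0], [0.811, -0.585, -0.0], [-0.0, 0.0, -1.0]]
contact_force: [-0.6, -0.1, 1.2]
gripper_width: 0.497
finger_force: 0.4
```

```bash
python3 deck.py w5;python3 - <<'E'
from push import *
P=[(-61,-292),(-2,-225),(0,-140)]
b=bez(P,32,214,22)
c=cur();i=int(np.argmin([np.hypot(*(x[:2]-c[:2])) for x in b]));print(i,b[i].round(1),c.round(1),np.round(arm.get_state()['contact_force'],1))
E
```

```text
[485.2 -81.  214.5  54.2] [-19.  12.  28. 112.  -6.  57. -24.]
deck z 191.23175719232353 edge y -190.09935541810867 x range [-175.38720283  117.65202769]
px [450.  13.] 2181 rig [  70.5 -211. ] z [211. 215.] [array([  69.4, -209.1]), array([ 3.9, 52.8]), np.float64(49.6)]
px [500. 146.] 15823 rig [  66.8 -271.5] z [213. 216.] [array([  71.9, -276.8]), array([49. , 68.9]), np.float64(20.5)]
px [163. 171.] 1564 rig [ -69.  -207.6] z [212. 215.] [array([ -70.6, -208.1]), array([52.5,  3.8]), np.float64(39.6)]
px [279. 226.] 21991 rig [ -32.9 -251.2] z [216. 275.] [array([ -31.6, -249.4]), array([72.3, 71.6]), np.float64(60.3)]
px [457. 282.] 62 rig [   5.8 -264. ] z [300. 300.] [array([   6. , -264.2]), array([0.9, 9.6]), np.float64(61.4)]
px [187. 380.] 991 rig [ -67.1 -261.1] z [291. 300.] [array([ -66.5, -260.1]), array([23.3,  0.9]), np.float64(60.5)]
px [372. 380.] 997 rig [ -23.5 -285.6] z [291. 300.] [array([ -22.8, -284.5]), array([23.1,  1. ]), np.float64(60.8)]
px [  1. 408.] 68 rig [-110.5 -241.6] z [295. 296.] [array([-110.4, -241.4]), array([6.7, 2.2]), np.float64(60.7)]
px [558. 408.] 70 rig [  15.8 -312.5] z [295. 297.] [array([  16.1, -312.1]), array([7., 2.]), np.float64(60.6)]
7 [484.7 -81.6 214.   54.2] [485.8 -79.8 214.4  54.4] [-0.4  2.3 -1.3]
```

Working as planned: the puck is seated against both fingers. I'll push it on.

Call:
{"fn": "carry_out", "kwargs": {"translation": [[7,1,0],[8,1,0],[7,1,0],[8,1,0],[7,1,0]], "rotation": [[0,0,-1.9],[0,0,-1.8],[0,0,-1.9],[0,0,-1.9],[0,0,-1.9]], "claw": [0.5,0.5,0.5,0.5,0.5]}}

```text
time: 10.85
tcp_pos: [509.1, -52.1, 214.5]
eef_rot: [[0.444, 0.896, 0.0], [0.896, -0.444, -0.0], [-0.0, 0.0, -1.0]]
contact_force: [-0.4, 0.2, -0.3]
gripper_width: 0.501
finger_force: 0.1
```

Call:
{"fn": "carry_out", "kwargs": {"translation": [[8,1,0],[7,1,0],[7,1,0],[8,1,0],[7,1,0]], "rotation": [[0,0,-1.9],[0,0,-1.9],[0,0,-1.9],[0,0,-1.9],[0,0,-1.9]], "claw": [0.5,0.5,0.5,0.5,0.5]}}

```text
time: 11.35
tcp_pos: [527.9, -20.0, 214.5]
eef_rot: [[0.29, 0.957, 0.0], [0.957, -0.29, -0.0], [-0.0, 0.0, -1.0]]
contact_force: [-0.6, -0.4, 0.1]
gripper_width: 0.499
finger_force: 0.3
```

Call:
{"fn": "carry_out", "kwargs": {"translation": [[8,1,0],[7,1,0],[8,0,0],[8,1,0],[7,1,0]], "rotation": [[0,0,-1.9],[0,0,-1.8],[0,0,-1.8],[0,0,-1.8],[0,0,-1.8]], "claw": [0.5,0.5,0.5,0.5,0.5]}}

```text
time: 11.85
tcp_pos: [540.4, 16.2, 214.5]
eef_rot: [[0.135, 0.991, -0.0], [0.991, -0.135, -0.0], [-0.0, -0.0, -1.0]]
contact_force: [-0.0, -0.0, 0.5]
gripper_width: 0.497
finger_force: 0.0
```

```bash
python3 - <<'E'
from p import *
print(cur().round(1),np.round(arm.get_state()['contact_force'],1), rig(0,-175))
shot('wrist','w6');
E
```

```text
[540.4  16.2 214.5  82.2] [-0.  -0.   0.5] [540.68943759  13.12492526]
```

View pics/w6.png

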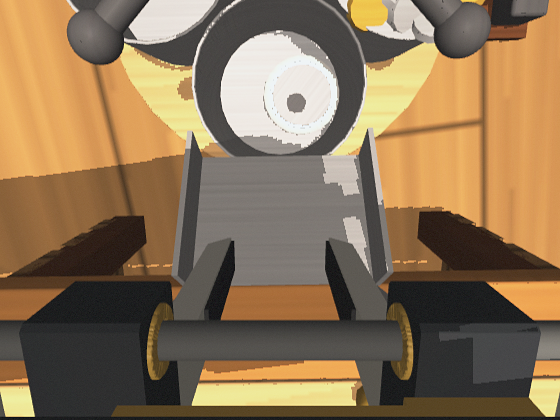

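The can lies in the empty tin at (302,93). Now I move to the +x side of the fish tin.

```bash
python3 - <<'E'
from push import *
c=cur();u=c+[0,0,76,0];s=np.r_[rig(128,-277),214,173.5];hi=s+[0,0,76,0]
e=plan(line(c,u,2)+line(u,hi,15)+line(hi,s,3));print(e)
a=np.r_[rig(33,-277),214,173.5]
plan(line(s,a,15),e)
E
```

```text
[[0, 0, -38], [0, 0, -38], [-7, 9, 0], [-8, 8, 0], [-8, 7, 0]] [[0, 0, -0.0], [0, 0, 0.0], [0, 0, -6.1], [0, 0, -6.0], [0, 0, -6.1]]
[[-9, 6, 0], [-10, 5, 0], [-11, 4, 0], [-10, 3, 0], [-11, 2, 0]] [[0, 0, -6.1], [0, 0, -6.1], [0, 0, -6.0], [0, 0, -6.1], [0, 0, -6.1]]
[[-11, 0, 0], [-11, -1, 0], [-11, -1, 0], [-11, -3, 0], [-10, -4, 0]] [[0, 0, -6.1], [0, 0, -6.0], [0, 0, -6.1], [0, 0, -6.1], [0, 0, -6.1]]
[[-10, -6, 0], [-10, -6, 0], [0, 0, 26], [0, 0, 25], [0, 0, 25]] [[0, 0, -6.0], [0, 0, -6.1], [0, 0, 0.0], [0, 0, 0.0], [0, 0, 0.0]]
[ 656.69936381 -103.06590484  214.42928896  173.50131024]
[[7, 0, 0], [6, 0, 0], [6, 0, 0], [7, 0, 0], [6, 0, 0]] [[0, 0, 0.0], [0, 0, 0.0], [0, 0, 0.0], [0, 0, 0.0], [0, 0, 0.0]]
[[6, 0, 0], [7, 0, 0], [6, 0, 0], [6, 0, 0], [7, 0, 0]] [[0, 0, 0.0], [0, 0, 0.0], [0, 0, 0.0], [0, 0, 0.0], [0, 0, 0.0]]
[[6, 0, 0], [6, 0, 0], [7, 0, 0], [6, 0, 0], [6, 0, 0]] [[0, 0, 0.0], [0, 0, 0.0], [0, 0, 0.0], [0, 0, 0.0], [0, 0, 0.0]]
```

Call:
{"fn": "carry_out", "kwargs": {"translation": [[0,0,-38],[0,0,-38],[-7,9,0],[-8,8,0],[-8,7,0]], "rotation": [[0,0,0],[0,0,0],[0,0,-6.1],[0,0,-6],[0,0,-6.1]], "claw": [0.5,0.5,0.5,0.4,0.4]}}

```text
time: 12.4
tcp_pos: [563.8, -8.8, 290.8]
eef_rot: [[-0.183, 0.983, 0.0], [0.983, 0.183, -0.0], [-0.0, 0.0, -1.0]]
contact_force: [0.4, 0.4, -0.2]
gripper_width: 0.41
finger_force: 0.0
```

Call:
{"fn": "carry_out", "kwargs": {"translation": [[-9,6,0],[-10,5,0],[-11,4,0],[-10,3,0],[-11,2,0]], "rotation": [[0,0,-6.1],[0,0,-6.1],[0,0,-6],[0,0,-6.1],[0,0,-6.1]], "claw": [0.4,0.4,0.4,0.4,0.4]}}

```text
time: 12.9
tcp_pos: [602.0, -48.7, 290.4]
eef_rot: [[-0.655, 0.756, -0.0], [0.756, 0.655, -0.0], [0.0, -0.0, -1.0]]
contact_force: [-0.6, 0.1, 0.5]
gripper_width: 0.402
finger_force: 0.0
```

Call:
{"fn": "carry_out", "kwargs": {"translation": [[-11,0,0],[-11,-1,0],[-11,-1,0],[-11,-3,0],[-10,-4,0]], "rotation": [[0,0,-6.1],[0,0,-6],[0,0,-6.1],[0,0,-6.1],[0,0,-6.1]], "claw": [0.4,0.4,0.4,0.4,0.4]}}

```text
time: 13.4
tcp_pos: [640.0, -89.0, 290.4]
eef_rot: [[-0.947, 0.32, -0.0], [0.32, 0.947, -0.0], [0.0, -0.0, -1.0]]
contact_force: [-0.3, 0.3, -0.8]
gripper_width: 0.399
finger_force: 0.0
```

Call:
{"fn": "carry_out", "kwargs": {"translation": [[-10,-6,0],[-10,-6,0],[0,0,26],[0,0,25],[0,0,25]], "rotation": [[0,0,-6],[0,0,-6.1],[0,0,0],[0,0,0],[0,0,0]], "claw": [0.4,0.4,0.4,0.4,0.4]}}

```text
time: 13.9
tcp_pos: [655.5, -105.7, 213.5]
eef_rot: [[-0.993, 0.119, 0.0], [0.119, 0.993, -0.0], [-0.0, -0.0, -1.0]]
contact_force: [-0.3, 0.2, -0.2]
gripper_width: 0.403
finger_force: 0.0
```

Call:
{"fn": "carry_out", "kwargs": {"translation": [[7,0,0],[6,0,0],[6,0,0],[7,0,0],[6,0,0]], "rotation": [[0,0,0],[0,0,0],[0,0,0],[0,0,0],[0,0,0]], "claw": [0.4,0.4,0.4,0.4,0.4]}}

```text
time: 14.4
tcp_pos: [623.4, -101.7, 215.4]
eef_rot: [[-0.993, 0.119, 0.001], [0.119, 0.993, -0.0], [-0.001, -0.0, -1.0]]
contact_force: [0.5, 0.1, 0.1]
gripper_width: 0.395
finger_force: 0.1
```

Call:
{"fn": "carry_out", "kwargs": {"translation": [[6,0,0],[7,0,0],[6,0,0],[6,0,0],[7,0,0]], "rotation": [[0,0,0],[0,0,0],[0,0,0],[0,0,0],[0,0,0]], "claw": [0.4,0.4,0.4,0.4,0.4]}}

```text
time: 14.9
tcp_pos: [591.6, -97.8, 214.5]
eef_rot: [[-0.993, 0.119, 0.0], [0.119, 0.993, -0.0], [-0.0, -0.0, -1.0]]
contact_force: [0.7, 1.3, 0.6]
gripper_width: 0.4
finger_force: 0.2
```

Call:
{"fn": "carry_out", "kwargs": {"translation": [[6,0,0],[6,0,0],[7,0,0],[6,0,0],[6,0,0]], "rotation": [[0,0,0],[0,0,0],[0,0,0],[0,0,0],[0,0,0]], "claw": [0.4,0.4,0.4,0.4,0.4]}}

```text
time: 15.4
tcp_pos: [560.7, -94.2, 214.5]
eef_rot: [[-0.993, 0.119, -0.0], [0.119, 0.993, -0.0], [0.0, -0.0, -1.0]]
contact_force: [-0.0, 0.0, 0.4]
gripper_width: 0.399
finger_force: 0.1
```

```bash
python3 deck.py w7; python3 - <<'E'
from p import *
c=cur();print(c.round(1),rig(33,-277))
u=c.copy();ey=rig(0,1)-rig(0,0);ex=rig(1,0)-rig(0,0)
b=c.copy();b[:2]+=20*ex
up=b+[0,0,76,0]; g=np.r_[rig(0,-345),290,83.5]
plan([b]+line(b,up,2)+line(up,g,12))
E
```

```text
[560.7 -94.2 214.5 173.2] [ -1.  19.   9. 102.  -3.  60.  93.]
deck z 191.26845944230197 edge y -238.496829610749 x range [-89.26230119 128.06550644]
px [447.  43.] 2387 rig [ -67.4 -206.7] z [210. 215.] [array([ -68.7, -206.7]), array([48.9,  4.5]), np.float64(39.4)]
px [293. 217.] 21431 rig [   2.8 -271.8] z [214. 274.] [array([   6. , -271.4]), array([75.1, 68.2]), np.float64(89.6)]
px [204. 380.] 804 rig [  31.2 -298.3] z [291. 300.] [array([  29.9, -298.3]), array([ 0.7, 23.1]), np.float64(89.7)]
px [355. 380.] 800 rig [  31.6 -257.7] z [291. 300.] [array([  30.1, -257.6]), array([ 0.9, 23.5]), np.float64(89.6)]
px [  9. 394.] 866 rig [ 100.5 -419.1] z [206. 296.] [array([  71.5, -396.5]), array([ 24.3, 122. ]), np.float64(48.4)]
px [558. 408.] 70 rig [  36.1 -205.5] z [295. 297.] [array([  35.7, -205.4]), array([2.1, 6.4]), np.float64(82.0)]
[560.1 -94.2 214.5 173.2] [561.93058102 -91.95511008]
[[-20, 0, 0], [0, 0, -38], [0, 0, -38], [4, -5, 0], [4, -6, 0]] [[0, 0, -0.0], [0, 0, -0.0], [0, 0, -0.0], [0, 0, 7.5], [0, 0, 7.4]]
[[2, -7, 0], [2, -7, 0], [1, -6, 0], [0, -7, 0], [-1, -7, 0]] [[0, 0, 7.5], [0, 0, 7.5], [0, 0, 7.5], [0, 0, 7.4], [0, 0, 7.5]]
[[-1, -7, 0], [-3, -6, 0], [-4, -6, 0], [-4, -6, 0], [-5, -5, 1]] [[0, 0, 7.5], [0, 0, 7.4], [0, 0, 7.5], [0, 0, 7.5], [0, 0, 7.5]]
```

Call:
{"fn": "carry_out", "kwargs": {"translation": [[-20,0,0],[0,0,-38],[0,0,-38],[4,-5,0],[4,-6,0]], "rotation": [[0,0,0],[0,0,0],[0,0,0],[0,0,7.5],[0,0,7.4]], "claw": [0.4,0.4,0.4,0.3,0.25]}}

```text
time: 15.95
tcp_pos: [571.5, -106.1, 291.5]
eef_rot: [[-0.927, 0.375, 0.002], [0.375, 0.927, -0.0], [-0.002, 0.001, -1.0]]
contact_force: [-0.6, -0.2, 0.4]
gripper_width: 0.272
finger_force: 0.0
```

Call:
{"fn": "carry_out", "kwargs": {"translation": [[2,-7,0],[2,-7,0],[1,-6,0],[0,-7,0],[-1,-7,0]], "rotation": [[0,0,7.5],[0,0,7.5],[0,0,7.5],[0,0,7.4],[0,0,7.5]], "claw": [0.25,0.25,0.25,0.25,0.25]}}

```text
time: 16.45
tcp_pos: [547.2, -131.3, 290.5]
eef_rot: [[-0.508, 0.861, -0.0], [0.861, 0.508, 0.0], [0.0, -0.0, -1.0]]
contact_force: [0.2, -0.3, -0.3]
gripper_width: 0.25
finger_force: 0.0
```

Call:
{"fn": "carry_out", "kwargs": {"translation": [[-1,-7,0],[-3,-6,0],[-4,-6,0],[-4,-6,0],[-5,-5,0]], "rotation": [[0,0,7.5],[0,0,7.4],[0,0,7.5],[0,0,7.5],[0,0,7.5]], "claw": [0.25,0.25,0.25,0.25,0.25]}}

```text
time: 16.95
tcp_pos: [522.4, -156.4, 290.5]
eef_rot: [[0.119, 0.993, -0.0], [0.993, -0.119, -0.0], [-0.0, -0.0, -1.0]]
contact_force: [0.4, 0.3, -0.2]
gripper_width: 0.251
finger_force: 0.0
```

Call:
{"fn": "carry_out", "kwargs": {"translation": [[0,0,0],[0,0,0],[0,0,0],[0,0,0],[0,0,0]], "rotation": [[0,0,0],[0,0,0],[0,0,0],[0,0,0],[0,0,0]], "claw": [0.25,0.25,0.25,0.25,0.25]}}

```text
time: 17.45
tcp_pos: [522.8, -156.0, 290.4]
eef_rot: [[0.113, 0.994, -0.0], [0.994, -0.113, -0.0], [-0.0, -0.0, -1.0]]
contact_force: [-0.0, 0.1, 0.1]
gripper_width: 0.252
finger_force: 0.0
```

```bash
python3 deck.py w8; python3 - <<'E'
from p import *
c=cur();s=np.r_[rig(-2,-337),290,83.5];b=s-[0,0,76,0];g=np.r_[rig(0,-178),214,83.5]
print(c.round(1));e=plan(line(c,s,2)+line(s,b,3));plan(line(b,g,20),e)
E
```

```text
[ 522.8 -156.   290.4   83.5] [ -7.  13.  25. 100.  -6.  68.  12.]
deck z 191.2633953277658 edge y -202.08316297633922 x range [-178.91844899  176.77559149]
px [149.  17.] 725 rig [ -78.2 -215.7] z [210. 215.] [array([ -77.4, -214. ]), array([33.6,  4.2]), np.float64(39.8)]
px [406.  18.] 755 rig [  76.7 -216.3] z [210. 215.] [array([  76. , -214.7]), array([ 4.1, 34.9]), np.float64(50.0)]
px [272. 106.] 8585 rig [  -3.7 -268.1] z [214. 216.] [array([  -3.9, -269.2]), array([69.9, 50.1]), np.float64(89.6)]
px [245. 253.] 574 rig [ -15.4 -336.4] z [289. 300.] [array([ -13.2, -340.4]), array([ 9.6, 21.4]), np.float64(34.5)]
px [314. 253.] 575 rig [  16.8 -336.3] z [289. 300.] [array([  14.7, -340.5]), array([21.2,  9.3]), np.float64(55.4)]
px [317. 370.] 160 rig [  29.2 -460.7] z [211. 212.] [array([  29.2, -463.1]), array([ 6.6, 19. ]), np.float64(11.9)]
px [488. 393.] 1970 rig [ 134.  -445.8] z [253. 267.] [array([ 131.1, -439.8]), array([20.1, 55.7]), np.float64(24.4)]
px [ 92. 397.] 79 rig [-124.5 -455.5] z [243. 260.] [array([-122.4, -451.7]), array([18.7,  8.4]), np.float64(51.5)]
[ 522.8 -156.1  290.4   83.5]
[[4, -2, 0], [4, -1, 0], [0, 0, 26], [0, 0, 25], [0, 0, 25]] [[0, 0, 0.0], [0, 0, 0.0], [0, 0, 0.0], [0, 0, 0.0], [0, 0, 0.0]]
[[8, 0, 0], [8, 0, 0], [8, 0, 0], [8, 0, 0], [8, 0, 0]] [[0, 0, 0.0], [0, 0, 0.0], [0, 0, 0.0], [0, 0, 0.0], [0, 0, 0.0]]
[[8, 0, 0], [8, 0, 0], [8, 0, 0], [8, 1, 0], [8, 0, 0]] [[0, 0, 0.0], [0, 0, 0.0], [0, 0, 0.0], [0, 0, 0.0], [0, 0, 0.0]]
[[8, 0, 0], [8, 0, 0], [8, 0, 0], [7, 0, 0], [8, 0, 0]] [[0, 0, 0.0], [0, 0, 0.0], [0, 0, 0.0], [0, 0, 0.0], [0, 0, 0.0]]
[[8, 0, 0], [8, 0, 0], [8, 0, 0], [8, 1, 0], [8, 0, 0]] [[0, 0, 0.0], [0, 0, 0.0], [0, 0, 0.0], [0, 0, 0.0], [0, 0, 0.0]]
```

The fish tin sits at (-4,-269), squared up with the chute. Pushing it straight in.

Call:
{"fn": "carry_out", "kwargs": {"translation": [[4,-2,0],[4,-1,0],[0,0,26],[0,0,25],[0,0,25]], "rotation": [[0,0,0],[0,0,0],[0,0,0],[0,0,0],[0,0,0]], "claw": [0.25,0.25,0.25,0.25,0.25]}}

```text
time: 18.0
tcp_pos: [520.6, -147.4, 213.8]
eef_rot: [[0.113, 0.994, 0.001], [0.994, -0.113, 0.0], [0.0, 0.001, -1.0]]
contact_force: [0.5, 0.2, 0.5]
gripper_width: 0.25
finger_force: 0.0
```

Call:
{"fn": "carry_out", "kwargs": {"translation": [[8,0,0],[8,0,0],[8,0,0],[8,0,0],[8,0,0]], "rotation": [[0,0,0],[0,0,0],[0,0,0],[0,0,0],[0,0,0]], "claw": [0.25,0.25,0.25,0.25,0.25]}}

```text
time: 18.5
tcp_pos: [525.6, -107.3, 215.3]
eef_rot: [[0.113, 0.994, 0.001], [0.994, -0.113, -0.0], [0.0, 0.001, -1.0]]
contact_force: [-0.2, -0.9, 0.7]
gripper_width: 0.249
finger_force: 0.2
```

Call:
{"fn": "carry_out", "kwargs": {"translation": [[8,0,0],[8,0,0],[8,0,0],[8,1,0],[8,0,0]], "rotation": [[0,0,0],[0,0,0],[0,0,0],[0,0,0],[0,0,0]], "claw": [0.25,0.25,0.25,0.25,0.25]}}

```text
time: 19.0
tcp_pos: [530.9, -67.9, 214.5]
eef_rot: [[0.114, 0.993, 0.0], [0.993, -0.114, -0.0], [-0.0, 0.0, -1.0]]
contact_force: [-0.1, -0.7, -0.5]
gripper_width: 0.249
finger_force: 0.2
```

Call:
{"fn": "carry_out", "kwargs": {"translation": [[8,0,0],[8,0,0],[8,0,0],[7,0,0],[8,0,0]], "rotation": [[0,0,0],[0,0,0],[0,0,0],[0,0,0],[0,0,0]], "claw": [0.25,0.25,0.25,0.25,0.25]}}

```text
time: 19.5
tcp_pos: [535.2, -29.3, 214.5]
eef_rot: [[0.114, 0.993, 0.0], [0.993, -0.114, -0.0], [-0.0, 0.0, -1.0]]
contact_force: [-0.2, 0.3, 0.5]
gripper_width: 0.255
finger_force: 0.1
```

Call:
{"fn": "carry_out", "kwargs": {"translation": [[8,0,0],[8,0,0],[8,0,0],[8,1,0],[8,0,0]], "rotation": [[0,0,0],[0,0,0],[0,0,0],[0,0,0],[0,0,0]], "claw": [0.25,0.25,0.25,0.25,0.25]}}

```text
time: 20.0
tcp_pos: [540.9, 10.5, 214.5]
eef_rot: [[0.114, 0.993, 0.0], [0.993, -0.114, -0.0], [-0.0, 0.0, -1.0]]
contact_force: [0.5, 0.2, -0.1]
gripper_width: 0.25
finger_force: 0.0
```

```bash
python3 - <<'E'
from p import *
print(cur().round(1))
shot('wrist','w9')
E
```

```text
[540.9  10.5 214.5  83.5]
```

View pics/w9.png

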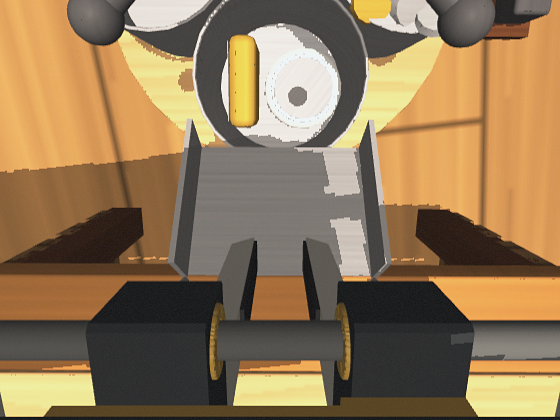

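Both items are in tin1: the fish tin on edge at (243,80), the can at (302,88). Back to the spoke for the second click.

```bash
python3 - <<'E'
from p import *
c=cur();u=c+[0,0,96,0];g=spoke(128.5,z=310)
plan(line(c,u,3)+line(u,g,12))
E
```

```text
[[0, 0, -32], [0, 0, -32], [0, 0, -32], [19, -4, 0], [19, -3, 0]] [[0, 0, -0.0], [0, 0, -0.0], [0, 0, 0.0], [0, 0, -3.7], [0, 0, -3.8]]
[[19, -2, 0], [20, -1, 0], [19, 1, 0], [20, 2, 0], [19, 4, 0]] [[0, 0, -3.7], [0, 0, -3.8], [0, 0, -3.7], [0, 0, -3.8], [0, 0, -3.7]]
[[19, 4, 0], [18, 6, 0], [18, 7, 0], [18, 8, 0], [17, 9, 0]] [[0, 0, -3.8], [0, 0, -3.7], [0, 0, -3.8], [0, 0, -3.7], [0, 0, -3.8]]
```

Call:
{"fn": "carry_out", "kwargs": {"translation": [[0,0,-32],[0,0,-32],[0,0,-32],[19,-4,0],[19,-3,0]], "rotation": [[0,0,0],[0,0,0],[0,0,0],[0,0,-3.7],[0,0,-3.8]], "claw": [0.3,0.4,0.5,0.6,0.6]}}

```text
time: 20.55
tcp_pos: [536.8, 49.3, 310.6]
eef_rot: [[-0.02, 1.0, 0.001], [1.0, 0.02, 0.0], [0.0, 0.001, -1.0]]
contact_force: [0.6, 0.0, -0.6]
gripper_width: 0.587
finger_force: 0.0
```

Call:
{"fn": "carry_out", "kwargs": {"translation": [[19,-2,0],[20,-1,0],[19,1,0],[20,2,0],[19,4,0]], "rotation": [[0,0,-3.7],[0,0,-3.8],[0,0,-3.7],[0,0,-3.8],[0,0,-3.7]], "claw": [0.6,0.6,0.6,0.6,0.6]}}

```text
time: 21.05
tcp_pos: [526.2, 147.2, 310.3]
eef_rot: [[-0.342, 0.94, -0.0], [0.94, 0.342, -0.0], [-0.0, -0.0, -1.0]]
contact_force: [0.9, -0.4, 0.3]
gripper_width: 0.6
finger_force: 0.0
```

Call:
{"fn": "carry_out", "kwargs": {"translation": [[19,4,0],[18,6,0],[18,7,0],[18,8,0],[17,9,0]], "rotation": [[0,0,-3.8],[0,0,-3.7],[0,0,-3.8],[0,0,-3.7],[0,0,-3.8]], "claw": [0.6,0.6,0.6,0.6,0.6]}}

```text
time: 21.55
tcp_pos: [515.3, 243.0, 310.4]
eef_rot: [[-0.626, 0.78, 0.0], [0.78, 0.626, -0.0], [-0.0, -0.0, -1.0]]
contact_force: [0.2, -0.7, 0.1]
gripper_width: 0.598
finger_force: 0.0
```

Call:
{"fn": "carry_out", "kwargs": {"translation": [[0,0,0],[0,0,0],[0,0,0],[0,0,0],[0,0,0]], "rotation": [[0,0,0],[0,0,0],[0,0,0],[0,0,0],[0,0,0]], "claw": [0.6,0.6,0.6,0.6,0.6]}}

```text
time: 22.05
tcp_pos: [515.7, 240.9, 310.5]
eef_rot: [[-0.621, 0.784, 0.0], [0.784, 0.621, -0.0], [-0.0, 0.0, -1.0]]
contact_force: [0.5, 0.1, -0.7]
gripper_width: 0.599
finger_force: 0.0
```

```bash
python3 ang.py w10; python3 - <<'E'
from p import *
c=cur();a=spoke(128.5,z=310)
b=a-[0,0,92,0]
e=plan(line(c,a,2)+line(a,b,3))
plan([spoke(128.5+92*k/20,z=218) for k in range(1,21)],e)
E
```

```text
[515.7 240.9 310.5 128.4] 70.10307374954529 129.75702500116572 128.4080420140581
[ 0.49310944  0.10006606 -0.7186993 ] 0.0 22.05
38.5 351 41.342854 hub off 0.1514205843113814
128.5 1670 128.45782 hub off -1.4148607678907865
218.5 449 32.97217 hub off 1.3110580423581268
308.5 674 128.4762 hub off -0.7452416583328159
[[1, 1, 0], [1, 1, 1], [0, 0, 30], [0, 0, 31], [0, 0, 31]] [[0, 0, -0.0], [0, 0, -0.1], [0, 0, 0.0], [0, 0, 0.0], [0, 0, 0.0]]
[[0, -6, 0], [-1, -6, 0], [0, -6, 0], [0, -6, 0], [0, -5, 0]] [[0, 0, -4.6], [0, 0, -4.6], [0, 0, -4.6], [0, 0, -4.6], [0, 0, -4.6]]
[[-1, -6, 0], [0, -6, 0], [0, -6, 0], [0, -5, 0], [0, -6, 0]] [[0, 0, -4.6], [0, 0, -4.6], [0, 0, -4.6], [0, 0, -4.6], [0, 0, -4.6]]
[[-1, -6, 0], [0, -6, 0], [0, -6, 0], [0, -5, 0], [-1, -6, 0]] [[0, 0, -4.6], [0, 0, -4.6], [0, 0, -4.6], [0, 0, -4.6], [0, 0, -4.6]]
[[0, -6, 0], [0, -6, 0], [0, -5, 0], [-1, -6, 0], [0, -6, 0]] [[0, 0, -4.6], [0, 0, -4.6], [0, 0, -4.6], [0, 0, -4.6], [0, 0, -4.6]]
```

Call:
{"fn": "carry_out", "kwargs": {"translation": [[1,1,0],[1,1,1],[0,0,30],[0,0,31],[0,0,31]], "rotation": [[0,0,0],[0,0,0],[0,0,0],[0,0,0],[0,0,0]], "claw": [0.6,0.6,0.6,0.6,0.6]}}

```text
time: 22.6
tcp_pos: [515.8, 244.3, 216.5]
eef_rot: [[-0.622, 0.783, 0.0], [0.783, 0.622, 0.0], [-0.0, 0.001, -1.0]]
contact_force: [0.6, -0.5, -0.1]
gripper_width: 0.599
finger_force: 0.0
```

Call:
{"fn": "carry_out", "kwargs": {"translation": [[0,0,0],[0,0,0],[0,0,0],[0,0,0],[0,0,0]], "rotation": [[0,0,0],[0,0,0],[0,0,0],[0,0,0],[0,0,0]], "claw": [0.5,0.4,0.3,0.2,0.2]}}

```text
time: 23.1
tcp_pos: [516.2, 244.4, 218.5]
eef_rot: [[-0.622, 0.783, 0.001], [0.783, 0.622, 0.001], [-0.0, 0.001, -1.0]]
contact_force: [-0.6, -0.2, 1.0]
gripper_width: 0.221
finger_force: 0.0
```

Call:
{"fn": "carry_out", "kwargs": {"translation": [[0,-6,0],[-1,-6,0],[0,-6,0],[0,-6,0],[0,-5,0]], "rotation": [[0,0,-4.6],[0,0,-4.6],[0,0,-4.6],[0,0,-4.6],[0,0,-4.6]], "claw": [0.2,0.2,0.2,0.2,0.2]}}

```text
time: 23.6
tcp_pos: [497.3, 222.4, 218.3]
eef_rot: [[-0.88, 0.475, 0.002], [0.475, 0.88, 0.001], [-0.001, 0.001, -1.0]]
contact_force: [3.2, 1.3, 0.7]
gripper_width: 0.201
finger_force: 1.1
```

Call:
{"fn": "carry_out", "kwargs": {"translation": [[-1,-6,0],[0,-6,0],[0,-6,0],[0,-5,0],[0,-6,0]], "rotation": [[0,0,-4.6],[0,0,-4.6],[0,0,-4.6],[0,0,-4.6],[0,0,-4.6]], "claw": [0.2,0.2,0.2,0.2,0.2]}}

```text
time: 24.1
tcp_pos: [488.7, 195.0, 218.3]
eef_rot: [[-0.996, 0.093, 0.002], [0.093, 0.996, 0.001], [-0.002, 0.001, -1.0]]
contact_force: [2.8, 1.8, 0.8]
gripper_width: 0.201
finger_force: 1.2
```

Call:
{"fn": "carry_out", "kwargs": {"translation": [[-1,-6,0],[0,-6,0],[0,-6,0],[0,-5,0],[-1,-6,0]], "rotation": [[0,0,-4.6],[0,0,-4.6],[0,0,-4.6],[0,0,-4.6],[0,0,-4.6]], "claw": [0.2,0.2,0.2,0.2,0.2]}}

```text
time: 24.6
tcp_pos: [491.9, 166.3, 218.1]
eef_rot: [[-0.953, -0.304, 0.001], [-0.304, 0.953, 0.001], [-0.001, 0.0, -1.0]]
contact_force: [-3.3, 2.4, 1.1]
gripper_width: 0.2
finger_force: 1.4
```

Call:
{"fn": "carry_out", "kwargs": {"translation": [[0,-5,0],[0,-5,0],[0,-4,0],[-1,-4,0],[0,-3,0]], "rotation": [[0,0,-4.6],[0,0,-4.6],[0,0,-4.6],[0,0,-3],[0,0,-2]], "claw": [0.2,0.2,0.2,0.2,0.2]}}

```text
time: 25.1
tcp_pos: [501.7, 148.0, 217.9]
eef_rot: [[-0.805, -0.593, -0.0], [-0.593, 0.805, 0.001], [-0.0, 0.001, -1.0]]
contact_force: [-9.7, 12.2, 3.0]
gripper_width: 0.205
finger_force: 8.0
```

```bash
python3 ang.py w11
```

```text
[ 501.7  148.   217.9 -143.6] 70.59801332726876 213.57144009708665 216.39448229790327
[-9.73730297 12.2156635   3.04712585] 7.965221107006073 25.1
128.5 268 115.47666 hub off 14.944346712454717
218.5 3689 29.582558 hub off 0.7336281821626471
308.5 1424 100.92063 hub off -25.957212638890724
```

Call:
{"fn": "carry_out", "kwargs": {"translation": [[0,0,0],[0,-1,0],[0,-1,0],[0,-1,0],[0,0,0]], "rotation": [[0,0,0],[0,0,0],[0,0,-1],[0,0,0],[0,0,0]], "claw": [0.2,0.2,0.2,0.2,0.2]}}

```text
time: 25.65
tcp_pos: [502.0, 147.8, 217.8]
eef_rot: [[-0.794, -0.607, -0.002], [-0.607, 0.794, 0.003], [0.0, 0.003, -1.0]]
contact_force: [-12.7, 14.2, 3.5]
gripper_width: 0.203
finger_force: 9.2
```

```bash
python3 ang.py w12
```

```text
[ 502.   147.8  217.8 -142.6] 70.40967287601286 213.80728645068058 217.39969497359027
[-12.68986842  14.18525856   3.46884068] 9.161821603775024 25.65
128.5 172 108.55438 hub off 27.355125078240235
218.5 3715 29.759703 hub off 0.8406353713371573
308.5 1447 102.15701 hub off -24.140403193284783
```

```bash
python3 - <<'E'
from h import *
a=shot('scene','s1')['image'][115:275,240:460];b=shot('top','t1')['image'][110:260,130:290]
w=cv2.imread('pics/w12.png')
A=cv2.resize(a,(440,320),interpolation=3);B=cv2.resize(b,(340,320),interpolation=3);C=cv2.resize(w,(373,280))
o=np.zeros((600,780,3),np.uint8);o[:320,:440]=A;o[:320,440:]=B;o[320:,:373]=C;cv2.imwrite('pics/v1.png',o)
E
```

```text
(no output)
```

View pics/v1.png

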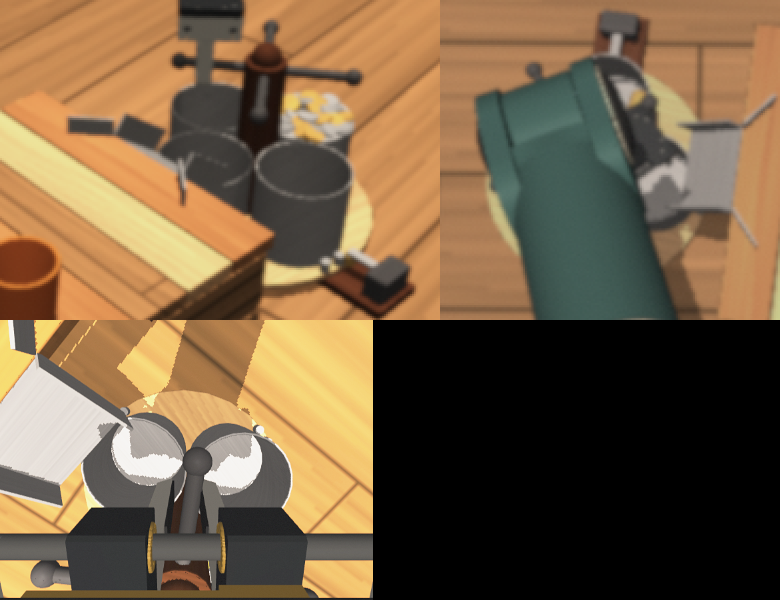

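Nothing is jammed: the fish tin doesn't protrude from its tin, and the roller is just meeting the first pin of the next pair, at (330,262). I'll push the command gradually up to the click position and no further.

Call:
{"fn": "carry_out", "kwargs": {"translation": [[0,-2,0],[0,-1,0],[0,-1,0],[0,0,0],[0,0,0]], "rotation": [[0,0,0],[0,0,0],[0,0,0],[0,0,0],[0,0,0]], "claw": [0.2,0.2,0.2,0.2,0.2]}}

```text
time: 26.3
tcp_pos: [504.1, 144.9, 217.8]
eef_rot: [[-0.794, -0.608, -0.003], [-0.608, 0.794, 0.002], [0.001, 0.003, -1.0]]
contact_force: [-7.9, 4.3, 2.9]
gripper_width: 0.202
finger_force: 3.7
```

```bash
python3 ang.py w13
```

```text
[ 504.1  144.9  217.8 -142.5] 70.4067978653001 216.77060148392127 217.45326294274943
[-7.9317598   4.2817148   2.88566265] 3.694233074784279 26.3
128.5 566 127.72456 hub off -1.8282256958209473
218.5 3736 32.92346 hub off 0.37335858446840575
308.5 1267 102.10899 hub off -29.062429559548036
```

Call:
{"fn": "carry_out", "kwargs": {"translation": [[0,-1,0],[0,-1,0],[0,0,0],[0,-1,0],[0,0,0]], "rotation": [[0,0,0],[0,0,0],[0,0,0],[0,0,0],[0,0,0]], "claw": [0.2,0.2,0.2,0.2,0.2]}}

```text
time: 26.85
tcp_pos: [508.0, 139.5, 217.6]
eef_rot: [[-0.796, -0.605, 0.0], [-0.605, 0.796, -0.0], [-0.0, -0.0, -1.0]]
contact_force: [-0.3, -0.2, -0.0]
gripper_width: 0.196
finger_force: 0.1
```

```bash
python3 ang.py w14
```

```text
[ 508.   139.5  217.6 -142.8] 70.74846432233778 222.1457741948722 217.24497257107947
[-0.26948187 -0.18772685 -0.04477715] 0.05906794918701053 26.85
128.5 1277 143.6712 hub off -20.561970407810804
218.5 3749 37.94791 hub off 0.4845413196417212
308.5 623 117.39526 hub off -11.861630851199152
```

Clicked in: 37.95°, against 38.2° after the first click, and no force. I'll back off the spoke, open slightly, rise and clear away.

Call:
{"fn": "carry_out", "kwargs": {"translation": [[0,2,0],[0,0,0],[0,0,-30],[0,0,-35],[0,0,-35]], "rotation": [[0,0,0],[0,0,0],[0,0,0],[0,0,0],[0,0,0]], "claw": [0.3,0.3,0.3,0.3,0.3]}}

```text
time: 27.4
tcp_pos: [506.3, 141.2, 318.7]
eef_rot: [[-0.796, -0.606, -0.0], [-0.606, 0.796, -0.0], [0.001, 0.0, -1.0]]
contact_force: [0.1, -0.3, -0.7]
gripper_width: 0.299
finger_force: 0.0
```

Call:
{"fn": "carry_out", "kwargs": {"translation": [[0,0,-40],[15,40,-10],[15,40,-10],[15,40,0],[15,40,0]], "rotation": [[0,0,0],[0,0,0],[0,0,0],[0,0,0],[0,0,0]], "claw": [0.3,0.3,0.3,0.3,0.3]}}

```text
time: 27.9
tcp_pos: [360.4, 233.0, 377.8]
eef_rot: [[-0.796, -0.605, 0.001], [-0.605, 0.796, 0.0], [-0.001, -0.0, -1.0]]
contact_force: [0.6, 1.5, -0.3]
gripper_width: 0.296
finger_force: 0.0
```

Call:
{"fn": "carry_out", "kwargs": {"translation": [[15,40,0],[15,40,0],[15,40,0],[10,30,0],[0,0,0]], "rotation": [[0,0,0],[0,0,0],[0,0,0],[0,0,0],[0,0,0]], "claw": [0.3,0.3,0.3,0.3,0.3]}}

```text
time: 28.4
tcp_pos: [224.3, 320.2, 377.8]
eef_rot: [[-0.793, -0.61, 0.001], [-0.61, 0.793, 0.0], [-0.001, -0.0, -1.0]]
contact_force: [0.4, -0.2, 0.1]
gripper_width: 0.3
finger_force: 0.0
```

```bash
python3 - <<'E'
from h import *
t=shot('top','t2')['image'][90:300,130:430];s=shot('scene','s2')['image'][110:380,130:470]
o=np.zeros((600,800,3),np.uint8);o[:294,:420]=cv2.resize(t,(420,294),interpolation=3);o[:302,420:]=cv2.resize(s,(380,302),interpolation=3)
o[302:]=0;o[302:600,:426]=cv2.resize(cv2.imread('pics/t2.png')[130:245,145:310],(426,298),interpolation=3)
cv2.imwrite('pics/v2.png',o)
E
```

```text
(no output)
```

View pics/v2.png

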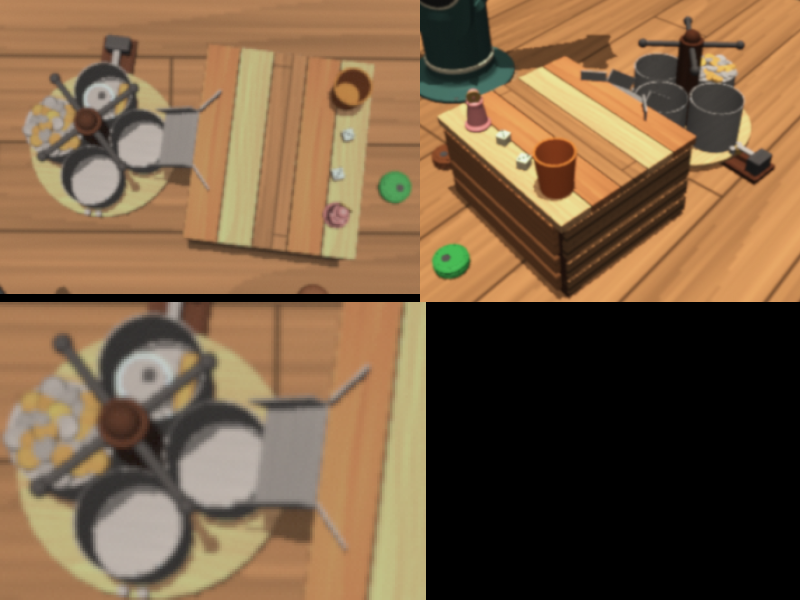

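The enlarged view shows an empty tin under the chute at (215,460). The tin holding the can and fish tin has moved on to (150,370), and the bystanders haven't moved.

```bash
python3 -c "
from workcell import arm
print(arm.close_job())"
```

```text
the job is handed in; nothing more can be done
None
```

The job is done and handed in at about 28 s: the crushed can and the fish tin are in tin1, the carousel has made both anticlockwise clicks, empty tin2 is under the chute, and the figurine, cup and dice are where they were.

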